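# Strip the vegetable cutter for its hygiene swab

### The arm

A 6-joint arm with a two-finger parallel gripper is mounted at the origin on the work surface; the furniture and walls round the work are solid. World frame = base frame: x ahead of the robot, y to its left, z up, the work surface at z = 0. Lengths are in mm, angles in rad, forces in N, time in s.
With the tool pointing down it reaches from about 300 to 1000 mm from the base axis. Payload 5.1 kg.
Tool frame: the origin (TCP) lies at the very end of the fingers, on their centre line; the grasp point (between the pads) lies 19 mm behind it (ctrl.hold_point_z is the distance from the TCP to the grasp point, in mm); z points along the fingers, y is the line along which they close (so a half turn about z gives the same grasp; the last joint's range is limited). The gripper opens to 95 mm and grips with 3 to 60 N. Pads are 20 mm wide; open, the fingers measure 119 mm over their backs; the gripper's body (75 mm by 180 mm) begins 59 mm behind the grasp point.
Start: joints at [-0.083, 0.124, 1.65, -0, 1.367, -0.083], TCP at [649.988, -0.028, 214.656] pointing down, gripper open.
Joint ranges: [-2.61, 2.61], [-1.02, 2.33], [0.03, 2.71], [-1.35, 4.49], [0.32, 2.68], [-2.91, 2.91]. Speed limits (rad/s): [2.57, 2.57, 3.14, 3.14, 3.14, 3.14].

### API

Orientations are given as a unit quaternion [w, x, y, z].
In Python, from workcell import ctrl, snapshot gives the robot as it stands.
- The arm moves only by the shell command python3 -m jog 'ROWS' [FORCE]. ROWS is a JSON object whose one key "plan" holds a list of rows, each a list of 3 entries, a list of its own where there are three numbers: the opening, from -1 (shut) to 1 (fully open), then the shift along the tool's x, y, z in mm, then the turn, a rotation vector about the tool's x, y, z in degrees. A call has exactly 5 rows; each row is the pose to reach, as a shift and turn from the pose commanded when the call began, along the tool's axes at that moment; what a row does not reach only later rows make up. A row lasts 1/12 s, in which the tool goes at most 41.7 mm and 7.16 degrees, less where a joint would pass 70% of its speed; a pose out of reach is approached as far as the arm can. A call with a gripper value outside its range is refused whole. The fingers move at their own pace and stop on an object; FORCE is the grip in N (left out, the last holds). Time passes only in rows, so rows that repeat a pose let the fingers close, or fill a call up. It gives the time, the measured TCP pose, the force, the opening and the grip force at its end, in the units of the state.
- ctrl.get_state(): the state, without advancing time (a new reading comes with each control period).
- snapshot(name): name is "scene" or "side" or "wrist"; returns a dict with "image" (420x560x3 uint8, red, green, blue), "depth" (420x560 float32, mm along the optical axis (not along the pixel's ray), 0 where there is no reading), "fx", "fy", "cx", "cy" (pixels), "dist_coeffs" ([k1, k2, p1, p2, k3] as OpenCV has them; the pictures are not rectified), "R" (3x3) and "t" (3): a world point X has camera coordinates R X + t. Camera axes: x right, y down, z forward; pixel columns grow to the right and rows downward; lengths in mm; the calibration is good to about 2 mm. A picture is of the moment at which its call begins.
- ctrl.finish_job(): hands the job in; it is judged then, once.
The state is a dict: "time": time; "joint_positions": joint angles; "joint_vel": joint speeds; "joint_efforts": joint torques, N m; "ee_pos": TCP position; "tcp_rot": TCP orientation; "ft_force": force on the tool from outside, world axes, zero at the start; "ft_torque": the same for the moment, N m; "grip_width": finger opening in mm; "grip_force": force on a finger pad.
Only numpy, scipy, OpenCV 4.12 (cv2) and the standard library are available. Lean on these libraries where they do the work, as an engineer would, in place of code of your own. Each camera call takes 0.05 s, during which the arm holds its last target. There are 200 camera calls.

### The job

Strip the vegetable cutter so that it can be swabbed: unlock the wing nut and take it off, then take off the slicing disc, then the ejector plate, one part at a time off the slanting spindle. Lay each one in the white tray before taking off the next, flat on the tray's floor, right way up (wings or hub on top) and none on top of another; set them down, do not drop them, and leave the meter and the thermometer where they are.

Things in the scene. Friction and masses are not known exactly. Their poses are not given: they have to be found in the camera images.
- cutter: White countertop vegetable cutter, fixed, foot 205 x 190 mm, feed head off. Its open round aluminium bowl (148 mm inside, rim 46 mm above its floor along the axis) leans 30 degrees towards the front (own -x, the chute side); the floor's centre is 100 mm above the worktable. Origin: on the worktable under the floor's centre, z up.
- spindle_base (a point): Point on the spindle's axis at the bowl's floor; z points along the spindle, out of the bowl, 30 degrees from vertical ('up' for the stack). The stack, in mm along it: fixed boss 0 to 10, ejector plate 10 to 45, slicing disc 45 to 76, lock nut 76 to 100 (wings to 110), cross pin 101.5 to 109.5.
- spindle_tip (a point): Free end of the steel spindle, 110.5 mm from the bowl's floor. z points out along the spindle, x lies along the cross pin (8 mm thick, 30 mm long, its middle 5 mm below this point). The spindle is 31 mm thick up to 75 mm from the floor, then 18 mm. A geared motor holds it: it and its pin stay put unless turned with over 1.5 N m.
- lock_nut: Black oblong wing nut, 72 mm long (own x), 34 mm wide (own y), 24 mm high, end wings to 34 mm; 0.09 kg. Origin: centre of its underside; z up along its axis. Grip it across the 34 mm flat sides, in the middle between the wings. The disc's hub under it is wider (46 mm round), so fingertips must end just above the nut's underside.
- nut_slot (a point): Centre of the nut's top. Bayonet: a 21 mm hole with a slot along x (34 x 12 mm) goes through the nut. Locked, the cross pin lies across it, 1.5 mm above. Turned counter-clockwise seen from outside (about +z) by 43 to 72 degrees, until the long side is parallel to the pin within about 7 degrees, it lifts off over the pin. No thread, no spring.
- slicing_disc: Bright steel slicing disc, 130 mm across, plate 5 mm thick with three flat blades up to 3 mm proud; round hub on top, 46 mm across, 5 to 31 mm above the underside; 0.24 to 0.39 kg. Origin: centre of its underside; z out of the hub. 34 mm bore; sits loosely on the spindle, on the ejector's hub. Grip the hub from any side, pull along the spindle.
- ejector_plate: Grey plastic ejector plate, 116 mm across, plate 5 mm thick with four ribs 5.5 mm high on it; round hub on top, 46 mm across, 5 to 35 mm above the underside; 0.16 kg. Origin: centre of its underside; z out of the hub. 34 mm bore; sits loosely, lowest on the spindle, hidden by the disc. Grip the hub from any side, pull along the spindle.
- tray: Shallow white tray, fixed, 290 mm (own x) by 380 mm (own y), rim 19 mm high. Origin: centre of its underside on the worktable, z up. Its flat floor is 2 mm above the origin and usable to 120 mm either way along x and 165 mm either way along y. Empty at the start.
- meter: Bystander: black hand-held meter lying on the worktable beside the cutter, on the robot's side, 150 x 62 x 36 mm, origin at the centre of its underside.
- thermometer: Bystander: white probe thermometer lying on the worktable along the tray's near side, 22 x 194 x 16 mm, origin at the centre of its underside.
Things that resemble listed ones, but are neither listed nor needed, are in the scene too. Several things have the shape of the lock_nut; the one meant has the colours described above.

How it is judged (in metres and radians):
On the way, in this order (a step that is already met when the one before it is completed fails the run):
1. the lock nut lies flat in the tray, let go, while the disc and the ejector plate are still in place on the spindle (x of lock_nut in the frame of tray between -0.12 and 0.12 m and y of lock_nut in the frame of tray between -0.165 and 0.165 m and z of lock_nut in the frame of tray below 0.008 m and angle between lock_nut's own z axis and vertical below 0.12 rad and linear speed of lock_nut below 0.03 m/s and contact force between the fingers and lock_nut below 0.1 N and distance between slicing_disc and spindle_base below 0.058 m and distance between ejector_plate and spindle_base below 0.025 m), for 0.2 s.
2. the slicing disc lies flat in the tray, hub up, let go, while the ejector plate is still in place on the spindle (x of slicing_disc in the frame of tray between -0.12 and 0.12 m and y of slicing_disc in the frame of tray between -0.165 and 0.165 m and z of slicing_disc in the frame of tray below 0.008 m and angle between slicing_disc's own z axis and vertical below 0.12 rad and linear speed of slicing_disc below 0.03 m/s and contact force between the fingers and slicing_disc below 0.1 N and distance between ejector_plate and spindle_base below 0.025 m), for 0.2 s.
At the end, for the whole second after the job is handed in: nut, disc and ejector plate all rest in the tray, let go and still, right way up, level within 7 degrees, undersides on the tray's floor (within 6 mm of it), none on another (x of lock_nut in the frame of tray between -0.12 and 0.12 m and y of lock_nut in the frame of tray between -0.165 and 0.165 m and z of each of lock_nut, slicing_disc, ejector_plate in the frame of tray below 0.008 m and angle between each of lock_nut, slicing_disc, ejector_plate's own z axis and vertical below 0.12 rad and linear speed of each of lock_nut, slicing_disc, ejector_plate below 0.03 m/s and contact force between the fingers and lock_nut below 0.1 N and x of slicing_disc in the frame of tray between -0.12 and 0.12 m and y of slicing_disc in the frame of tray between -0.165 and 0.165 m and contact force between the fingers and slicing_disc below 0.1 N and x of ejector_plate in the frame of tray between -0.12 and 0.12 m and y of ejector_plate in the frame of tray between -0.165 and 0.165 m and contact force between the fingers and ejector_plate below 0.1 N); the robot touches nothing.
It fails at once if a part falls freely (touched by nothing) when off the spindle and more than 35 mm above the worktable ((height (world z) of lock_nut above 0.035 m and distance between lock_nut and spindle_base above 0.14 m and contact force between lock_nut and anything else below 0.02 N) or (height (world z) of slicing_disc above 0.035 m and distance between slicing_disc and spindle_base above 0.12 m and contact force between slicing_disc and anything else below 0.02 N) or (height (world z) of ejector_plate above 0.035 m and distance between ejector_plate and spindle_base above 0.12 m and contact force between ejector_plate and anything else below 0.02 N)).
It fails at once if the meter or the thermometer is moved by more than 30 mm (distance of any of meter, thermometer from where it was at the start of the episode above 0.03 m).
It also fails if it takes over 72 s, if anything falls off the work surface, if the arm or the gripper's body presses on something with over 40 N, if the wrist force passes 120 N, or if a joint passes its speed limit or range.

## Working session

There is one attempt and no reset: what is moved stays moved. The work goes in short steps, Python scripts to look and compute and a shell command to move; the robot and the scene stay as the last step left them, time stands still between calls to the robot, and variables do not carry over. Pictures are saved under pics/ and viewed, at most 10 in all, crops included, and the job is handed in when it is done.

```bash
ls; mkdir -p pics; cat > h.py <<'E'
import numpy as np, cv2
from workcell import ctrl, snapshot
from scipy.spatial.transform import Rotation as Ro
def cloud(s):
    K=np.array([[s['fx'],0,s['cx']],[0,s['fy'],s['cy']],[0,0,1]]);d=s['depth'];h,w=d.shape
    uv=np.stack(np.meshgrid(np.arange(w),np.arange(h)),-1).reshape(-1,1,2).astype(float)
    n=cv2.undistortPoints(uv,K,np.array(s['dist_coeffs'],float)).reshape(h,w,2)
    c=np.dstack([n[...,0]*d,n[...,1]*d,d]); P=(c-np.array(s['t']))@np.array(s['R']); P[d==0]=np.nan
    return P
def proj(s,X):
    K=np.array([[s['fx'],0,s['cx']],[0,s['fy'],s['cy']],[0,0,1]])
    return cv2.projectPoints(np.array(X,float).reshape(-1,3),cv2.Rodrigues(np.array(s['R'],float))[0],np.array(s['t'],float),K,np.array(s['dist_coeffs'],float))[0].reshape(-1,2)
def save(s,n): cv2.imwrite(n,s['image'][...,::-1])
def tool():
    st=ctrl.get_state(); q=st['tcp_rot']; return np.array(st['ee_pos']),Ro.from_quat([q[1],q[2],q[3],q[0]])
E
python3 - <<'E'
from h import *
import pickle
ss={n:snapshot(n) for n in('scene','side')}
pickle.dump(ss,open('s0.pkl','wb'))
for n,s in ss.items(): save(s,f'pics/{n}0.png'); print(n,-np.array(s['R']).T@np.array(s['t']),s['R'])
print(ctrl.get_state())
E
```

```text
pics
scene [  -5.3667105  -857.63306375  633.44610007] [[ 0.8929961  -0.44942676  0.02394893]
 [-0.18904988 -0.42286235 -0.8862548 ]
 [ 0.40843373  0.78689454 -0.46257851]]
side [211.43229033 831.36832952 747.08190065] [[-0.95950822 -0.28095602  0.02019135]
 [-0.18017565  0.55706635 -0.81068725]
 [ 0.21651954 -0.78149907 -0.58513118]]
{'time': 0.1, 'joint_positions': array([-8.26252123e-02,  1.24437786e-01,  1.65154053e+00, -2.61873929e-05,
        1.36748198e+00, -8.25878412e-02]), 'joint_vel': array([-0.00159712, -0.00182956, -0.00441783, -0.00041581, -0.0011243 ,
       -0.00017052]), 'joint_efforts': array([ 5.00436727e-04, -4.18875861e+01, -3.61097610e+01,  7.76667567e-02,
        4.61263221e-02, -8.66308574e-05]), 'ee_pos': array([ 6.49420682e+02, -4.99935372e-03,  2.13509494e+02]), 'tcp_rot': array([-7.04255670e-04,  7.07117807e-01,  7.07095138e-01, -6.13358321e-04]), 'ft_force': array([0.36357179, 0.6746082 , 0.17855778]), 'ft_torque': array([ 0.05280239,  0.00975028, -0.02554432]), 'grip_force': 0.0, 'grip_width': 95.5059996440273}
```

View pics/scene0.png

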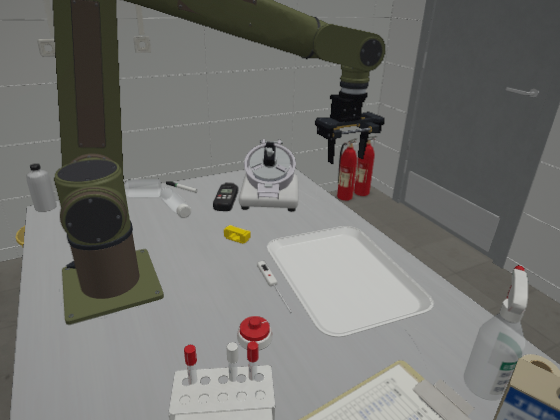

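View pics/side0.png

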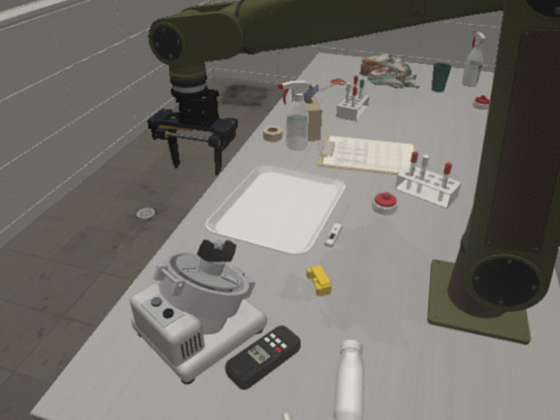

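The scene view shows the cutter at about (270,175), the black nut at (270,152), and the tray at (345,275). The side view shows the nut at (217,250), the bowl at (205,285), and the tray at (280,205). Next step is to measure these.

```bash
python3 - <<'E'
from h import *
import pickle
ss=pickle.load(open('s0.pkl','rb'))
def crop(s,x0,y0,x1,y1,n,k):
    cv2.imwrite(n,cv2.resize(s['image'][y0:y1,x0:x1,::-1],None,fx=k,fy=k,interpolation=cv2.INTER_CUBIC))
a=cv2.resize(ss['side']['image'][225:345,145:265,::-1],(480,480),interpolation=2)
b=cv2.resize(ss['scene']['image'][135:215,230:310,::-1],(480,480),interpolation=2)
cv2.imwrite('pics/crop0.png',cv2.resize(np.hstack([a,b]),(800,400)))
for n,s in ss.items():
    P=cloud(s); g=s['image'].astype(int)
    for nm,(u,v) in dict(scene=dict(nut=(270,152),tray=(345,275),rimF=(270,185),meter=(226,196)),side=dict(nut=(217,250),nut2=(225,247),tray=(280,205),meter=(262,355)))[n].items(): print(n,nm,P[v,u].round(1),g[v,u])
    # tray: white, z<25
    m=(g.min(-1)>200)&(P[...,2]<12)&(P[...,0]>350); m=cv2.morphologyEx(m.astype(np.uint8),cv2.MORPH_OPEN,np.ones((5,5)))
    k,l,st,c=cv2.connectedComponentsWithStats(m); j=1+np.argmax(st[1:,4]); q=P[l==j]; 
    r=cv2.minAreaRect(q[:,:2].astype(np.float32)); print('tray',r,np.nanmedian(q[:,2]))
    dk=(g.max(-1)<70)&(P[...,2]>150)&(P[...,2]<260)&(np.hypot(P[...,0]-650,P[...,1])>150)
    q=P[dk]; print('dark',len(q),np.median(q,0) if len(q) else '')
E
```

```text
scene nut [512.8 197.9 190.8] [96 99 99]
scene tray [ 529.9 -206.     0.9] [192 193 190]
scene rimF [493.6 155.  101.7] [155 158 158]
scene meter [390.6 267.6  33.2] [64 64 64]Traceback (most recent call last):
  File "<stdin>", line 14, in <module>
    return _wrapfunc(a, 'argmax', axis=axis, out=out, **kwds)
    return bound(*args, **kwds)
ValueError: attempt to get argmax of an empty sequence
```

View pics/crop0.png

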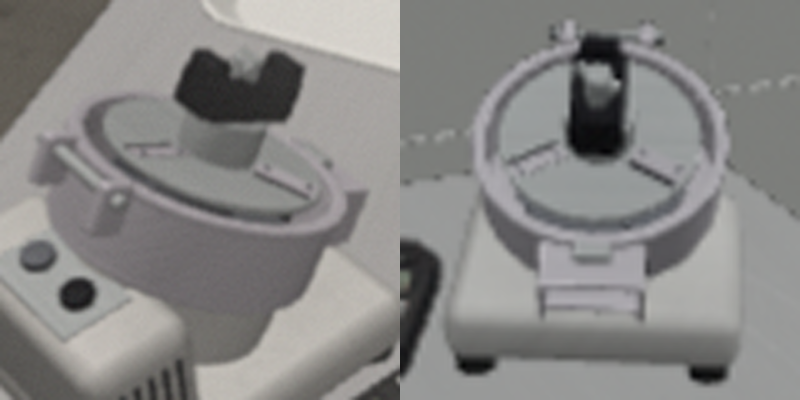

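Both crops show the black nut on top of the disc hub, with the pin showing through it. The bowl leans towards the scene camera (about -y), and the nut's long side runs roughly along the lean.

```bash
python3 - <<'E'
from h import *
import pickle
ss=pickle.load(open('s0.pkl','rb'))
for n,s in ss.items():
    P=cloud(s); g=s['image'].astype(int)
    # tray : points slightly above table with rim
    x,y,z=P[...,0],P[...,1],P[...,2]
    m=(abs(z-19)<6)&(x>300)&(x<800)&(y<0)&(y>-480)&(g.min(-1)>150)
    m=cv2.morphologyEx(m.astype(np.uint8),cv2.MORPH_OPEN,np.ones((2,2)))
    k,l,st,c=cv2.connectedComponentsWithStats(m,connectivity=8)
    j=1+np.argmax(st[1:,4]); q=P[l==j]; print(n,'tray rim',len(q),cv2.minAreaRect(q[:,:2].astype(np.float32)))
    w=(abs(x-530)<60)&(abs(y+206)<60); print('floor z',np.nanmedian(z[w]), 'table z',np.nanmedian(z[(abs(x-300)<20)&(abs(y)<30)]))
    # bowl rim/disc: near cutter
    c=(abs(x-500)<130)&(abs(y-200)<130)&(z>90)
    q=P[c&(z<175)]; 
    # ransac planes with normal ~30deg
    rng=np.random.default_rng(0); best=0
    for _ in range(4000):
        a=q[rng.choice(len(q),3,False)]; nn=np.cross(a[1]-a[0],a[2]-a[0]); L=np.linalg.norm(nn)
        if L<300: continue
        nn/=L; nn*=np.sign(nn[2]); 
        if abs(np.degrees(np.arccos(nn[2]))-30)>6: continue
        k=(abs((q-a[0])@nn)<1.5).sum()
        if k>best: best=k;bn=nn;ba=a[0]
    r=q[abs((q-ba)@bn)<2]; cc=r.mean(0); U=np.linalg.svd(r-cc)[2]; nn=U[2]*np.sign(U[2,2])
    e=cv2.fitEllipse(((r-cc)@U[:2].T).astype(np.float32)) if len(r)>5 else 0
    mr=cv2.minAreaRect(((r-cc)@U[:2].T).astype(np.float32)); ctr=cc+np.array(mr[0])@U[:2]
    print('plane',len(r),best,'n',nn,'tilt',np.degrees(np.arccos(nn[2])),'az',np.degrees(np.arctan2(nn[1],nn[0])),'ctr',ctr,mr[1])
    d=(g.max(-1)<75)&(z>165)&(z<230)&c; q=P[d]; print('dark',len(q),q.mean(0),q.min(0),q.max(0))
E
```

```text
scene tray rim 1714 ((518.3959350585938, -210.29595947265625), (379.57513427734375, 292.0572509765625), 84.30062866210938)
floor z 3.8048159022071766 table z 573.4513105090963
plane 565 448 n [-0.23075237 -0.45521273  0.85996204] tilt 30.687678541960523 az -116.88095499367418 ctr [529.25366567 222.89830928 143.21264386] (158.5569610595703, 151.59945678710938)
dark 161 [511.77087643 200.75312243 187.05984404] [489.12085369 167.73065238 165.62334393] [595.38432711 318.93012803 213.54927714]
side tray rim 1147 ((518.2337646484375, -206.68751525878906), (383.711669921875, 282.1753845214844), 83.76708221435547)
floor z 1.9269134305428415 table z 0.37303869881454305
plane 1058 972 n [-0.23795941 -0.43223614  0.86979724] tilt 29.56491405679244 az -118.83414813835243 ctr [525.10785243 229.15962069 143.29542042] (130.15194702148438, 129.56246948242188)
dark 556 [511.04762727 222.82670707 187.06621226] [487.12096436 180.69256777 165.1220828 ] [541.22982144 247.55685621 211.82112569]
```

```bash
cat >> h.py <<'E'
def frame(n,az_y):
    """tool rotation with z=-n, y as near as possible to horizontal azimuth az_y (deg)"""
    z=-np.array(n,float)/np.linalg.norm(n); a=np.radians(az_y); y=np.array([np.cos(a),np.sin(a),0]); y-=z*(y@z); y/=np.linalg.norm(y)
    return Ro.from_matrix(np.column_stack([np.cross(y,z),y,z]))
def go(p,R):
    p0,R0=tool(); st=ctrl.get_state()
    print('shift',R0.inv().apply(np.array(p)-p0).round(1),'rotvec',np.degrees((R0.inv()*R).as_rotvec()).round(2),'t',round(st['time'],2),'w',round(st['grip_width'],1),'F',st['ft_force'].round(1),'p',p0.round(1),'j',st['joint_positions'].round(2))
E
python3 - <<'E'
from h import *
n=np.array([-.237,-.441,.866]);n/=np.linalg.norm(n)
B=np.array([536.9,251,100])
go(B+230*n,frame(n,-28))
E
```

```text
shift [ 149.6 -167.2  -85.3] rotvec [-7.56 29.42 27.35] t 0.1 w 95.5 F [0.4 0.7 0.2] p [649.4  -0.  213.5] j [-0.08  0.12  1.65 -0.    1.37 -0.08]
```

```bash
python3 -m jog '{"plan":[[1,[10,-12,-20],[-0.5,2,2]],[1,[30,-34,-45],[-1.5,6,5.5]],[1,[55,-62,-70],[-2.5,10,9.5]],[1,[80,-90,-85],[-3.8,15,13.5]],[1,[100,-110,-85],[-5,19.5,18]]]}' 20
python3 - <<'E'
from h import *
n=np.array([-.237,-.441,.866]);n/=np.linalg.norm(n)
B=np.array([536.9,251,100])
go(B+230*n,frame(n,-28))
E
```

```text
time: 0.52
ee_pos: [540.4, 101.2, 304.5]
tcp_rot: [-0.088, 0.798, 0.576, 0.154]
ft_force: [-0.2, 0.7, 1.2]
grip_width: 95.2
grip_force: 0.0
shift [ 24.6 -70.6  12.1] rotvec [-2.15  9.49  9.34] t 0.52 w 95.2 F [-0.2  0.7  1.2] p [540.4 101.2 304.5] j [-0.09 -0.25  1.89  0.34  1.39  0.19]
```

```bash
python3 -m jog '{"plan":[[1,[8,-24,4],[-0.7,3,3]],[1,[16,-48,8],[-1.4,6,6]],[1,[24.5,-70,12],[-2.1,9.4,9.3]],[1,[24.5,-70,12],[-2.1,9.4,9.3]],[1,[24.5,-70,12],[-2.1,9.4,9.3]]]}'
python3 - <<'E'
from h import *
import pickle
n=np.array([-.237,-.441,.866]);n/=np.linalg.norm(n)
B=np.array([536.9,251,100])
go(B+230*n,frame(n,-28))
ss={k:snapshot(k) for k in('wrist','side')}; pickle.dump(ss,open('s1.pkl','wb'))
s=ss['wrist']; save(s,'pics/wrist1.png'); P=cloud(s)
print(-np.array(s['R']).T@s['t']); print(proj(s,[B+a*n for a in(50,76,110.5)]))
E
```

```text
time: 0.93
ee_pos: [481.2, 147.9, 293.6]
tcp_rot: [-0.133, 0.828, 0.499, 0.217]
ft_force: [0.7, 0.1, 0.7]
grip_width: 95.0
grip_force: 0.0
shift [ 4.5  0.3 -3.8] rotvec [-0.39  0.56  0.11] t 0.93 w 95.0 F [0.7 0.1 0.7] p [481.2 147.9 293.6] j [-0.08 -0.45  2.09  0.49  1.32  0.33]
[476.16343964 137.70948653 482.87379636]
[[287.83650148 189.27376098]
 [287.78249685 194.92713512]
 [287.69673556 203.89367141]]
```

View pics/wrist1.png

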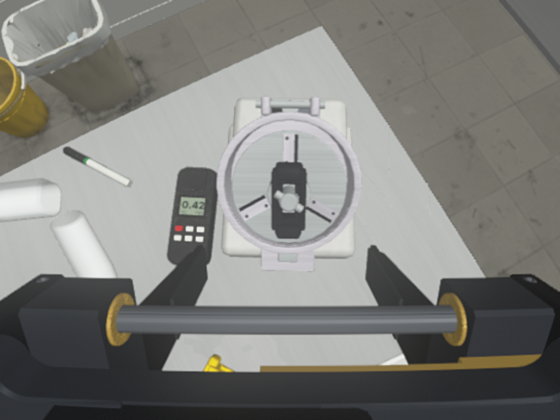

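The wrist view looks almost straight down the spindle. The nut spans (288,163)-(287,238) with its long side near vertical in the image, and the steel pin and spindle are at (289,201), inside a bowl ring centred near (289,182). I'll fit the axis, nut and pin.

```bash
python3 - <<'E'
from h import *
import pickle
ss=pickle.load(open('s1.pkl','rb'))
n=np.array([-.237,-.441,.866]);n/=np.linalg.norm(n); B=np.array([536.9,251,100])
for nm,s in ss.items():
    P=cloud(s); g=s['image'].astype(int); lo=g.max(-1)
    q=P-B; h=q@n; rad=np.linalg.norm(q-h[...,None]*n,axis=-1)
    m=(abs(h-50)<3.5)&(rad<62)&(rad>26); r=P[m]; 
    for _ in range(3):
        c=r.mean(0); U=np.linalg.svd(r-c)[2]; nn=U[2]*np.sign(U[2,2]); r=r[abs((r-c)@nn)<1.2]
    print(nm,'disc',len(r),'n',nn.round(4),'tilt',np.degrees(np.arccos(nn[2])).round(2),'az',np.degrees(np.arctan2(nn[1],nn[0])).round(2),'h',(c-B)@n)
    az=np.arctan2(nn[1],nn[0]); nn=np.array([.5*np.cos(az),.5*np.sin(az),.75**.5])
    e1=np.array([-np.sin(az),np.cos(az),0]); e1*=-1  # horizontal, az+... 
    e2=np.cross(nn,e1)
    q=P-B; h=q@nn; X=q@e1; Y=q@e2
    # rim ring: outer/inner circle by points with h 40..48, rad 68..85
    def circ(x,y):
        A=np.c_[2*x,2*y,np.ones(len(x))]; s_=np.linalg.lstsq(A,x*x+y*y,rcond=None)[0]; return s_[:2],np.sqrt(s_[2]+s_[0]**2+s_[1]**2)
    rr=np.hypot(X,Y)
    m=(h>40)&(h<54)&(rr>70)&(rr<90); print(' rim',m.sum(),circ(X[m],Y[m]),np.median(h[m]))
    nut=(lo<75)&(h>80)&(h<118)&(rr<48); nx,ny=X[nut],Y[nut]; R_=cv2.minAreaRect(np.c_[nx,ny].astype(np.float32)); pc=np.cov(nx,ny); w,v=np.linalg.eigh(pc)
    print(' nut',nut.sum(),R_,'pca',np.degrees(np.arctan2(v[1,1],v[0,1])))
    pin=(lo>110)&(h>96)&(h<118)&(rr<30); px,py=X[pin],Y[pin]; w,v=np.linalg.eigh(np.cov(px,py)); print(' pin',pin.sum(),px.mean(),py.mean(),np.median(h[pin]),'ang',np.degrees(np.arctan2(v[1,1],v[0,1])),w**.5,cv2.minAreaRect(np.c_[px,py].astype(np.float32)))
    dm=(h>46)&(h<53)&(rr<66); print(' disc circ',cv2.minEnclosingCircle(np.c_[X[dm],Y[dm]].astype(np.float32)))
    print(' e1',e1,'az',np.degrees(az))
s=ss['wrist']; cv2.imwrite('pics/pin.png',cv2.resize(s['image'][155:245,245:335,::-1],(560,560),interpolation=2))
E
```

```text
wrist disc 5067 n [-0.2405 -0.4386  0.8659] tilt 30.01 az -118.74 h 50.118622784892366
 rim 3816 (array([-0.90082289, -1.98303085]), np.float64(78.49267340462778)) 45.78816348366858
 nut 1179 ((-1.3622150421142578, -0.7067108154296875), (31.78455352783203, 69.68565368652344), 1.2389191389083862) pca 88.73992073581049
 pin 468 -2.5231171348676193 -2.4564844362984264 109.6097937746205 ang 147.5116612354236 [5.7442218  8.40932546] ((-2.8771610260009766, -0.12615394592285156), (30.848670959472656, 46.42551040649414), 2.0168538093566895)
 disc circ ((-1.0634959936141968, -0.04652773588895798), 64.84098052978516)
 e1 [-0.87683753  0.4807868  -0.        ] az -118.73680201734807
side disc 745 n [-0.2389 -0.4361  0.8676] tilt 29.82 az -118.72 h 49.91701245816296
 rim 675 (array([ 0.23775447, -2.03252988]), np.float64(79.44040518054726)) 45.28309856075669
 nut 528 ((3.798760414123535, -1.6474723815917969), (70.0835952758789, 29.329792022705078), 88.95269012451172) pca 84.72320576494177
 pin 64 1.3032395842390398 -5.693747875683201 108.88279559870185 ang 113.98422825428565 [5.62904322 7.79197922] ((-1.4869375228881836, -0.7379798889160156), (23.226102828979492, 52.24910354614258), 12.44124698638916)
 disc circ ((-0.0921776294708252, -0.3416391611099243), 65.5429458618164)
 e1 [-0.87700343  0.48048411 -0.        ] az -118.71702492069308
```

View pics/pin.png

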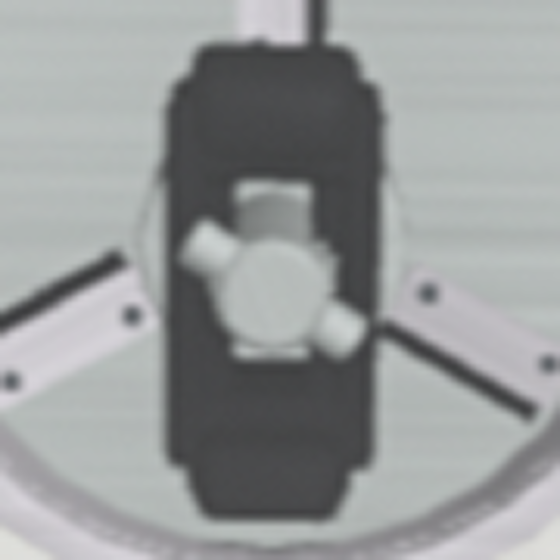

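Measured in the crop, the pin runs at about 147° and the nut at about 90° (CCW seen from outside), so a turn of about +57° lines them up. I'll refine the axis point from the spindle-tip pixel and then approach.

```bash
python3 - <<'E'
from h import *
import pickle
ss=pickle.load(open('s1.pkl','rb')); s=ss['wrist']
az=np.radians(-118.7); n=np.array([.5*np.cos(az),.5*np.sin(az),.75**.5]); e1=np.array([np.sin(az),-np.cos(az),0]); e2=np.cross(n,e1); B=np.array([536.9,251,100])
K=np.array([[s['fx'],0,s['cx']],[0,s['fy'],s['cy']],[0,0,1]])
def hit(u,v,h):
    x=cv2.undistortPoints(np.array([[[u,v]]],float),K,np.array(s['dist_coeffs'],float)).ravel(); R=np.array(s['R']); o=-R.T@s['t']; d=R.T@np.array([*x,1]); X=o+d*(h-(o-B)@n)/(d@n); return np.array([(X-B)@e1,(X-B)@e2])
f=lambda a,b:(245+a*90/560-.5,155+b*90/560-.5)
print('tip',hit(*f(275,290),110.5)); a,b=hit(*f(210,245),109.5),hit(*f(343,330),109.5); print('pin',a,b,np.degrees(np.arctan2(*(b-a)[::-1])))
a,b=hit(*f(275,45),110),hit(*f(270,518),110); print('nut',a,b,np.degrees(np.arctan2(*(b-a)[::-1])),(a+b)/2)
B=B-0.8*e1-0.8*e2; print(B,n)
open('h.py','a').write(f"\nN=np.array({n.tolist()});B=np.array({B.tolist()})\n")
go(B+130*N,frame(N,-28.7))
E
```

```text
tip [-1.32724929 -2.66171977]
pin [ 8.52755663 -9.22533545] [-11.7514517    3.73504565] 147.4172198828438
nut [ -0.76650879 -39.3957598 ] [-1.11128028 34.40030369] 90.26768104694409 [-0.93889453 -2.49772806]
[537.93442553 251.22352589 100.4       ] [-0.24011175 -0.43857308  0.8660254 ]Traceback (most recent call last):
  File "<stdin>", line 13, in <module>
NameError: name 'N' is not defined. Did you mean: 'n'?
```

```bash
cat >> h.py <<'E'
e1=np.array([np.sin(np.radians(-118.7)),-np.cos(np.radians(-118.7)),0]);e2=np.cross(N,e1); B=B-0.7*e2-.2*e1
E
python3 - <<'E'
from h import *
print(B); go(B+130*N,frame(N,-28.7))
E
```

```text
[538.40097479 251.65922279 100.75      ]
shift [ 5.8 -0.4 97.2] rotvec [-0.54  0.5   0.72] t 1.03 w 94.8 F [ 0.6 -0.2  0. ] p [483.  147.6 295. ] j [-0.08 -0.45  2.08  0.49  1.32  0.33]
```

```bash
python3 -m jog '{"plan":[[1,[2,0,20],[-0.5,0.5,0.7]],[1,[4,0,45],[-0.5,0.5,0.7]],[1,[6,-0.4,70],[-0.5,0.5,0.7]],[1,[6,-0.4,90],[-0.5,0.5,0.7]],[1,[6,-0.4,97],[-0.5,0.5,0.7]]]}'
python3 - <<'E'
from h import *
go(B+79*N,frame(N,-28.7))
s=snapshot('wrist'); P=cloud(s); h=(P-B)@N; X=(P-B)@e1; Y=(P-B)@e2; rr=np.hypot(X,Y); lo=s['image'].max(-1)
nut=(lo<75)&(h>80)&(h<118)&(rr<48); print('nut',nut.sum(),cv2.minAreaRect(np.c_[X[nut],Y[nut]].astype(np.float32)))
m=(h>46)&(h<53)&(rr<66);print('disc',cv2.minEnclosingCircle(np.c_[X[m],Y[m]].astype(np.float32)),np.median(h[m]))
t=(h>108.5)&(rr<9);print('tip',t.sum(),X[t].mean(),Y[t].mean(),np.median(h[t]))
save(s,'pics/w2.png')
E
```

```text
time: 1.45
ee_pos: [506.5, 195.6, 210.0]
tcp_rot: [-0.134, 0.831, 0.493, 0.22]
ft_force: [-0.3, -0.6, -0.8]
grip_width: 95.1
grip_force: 0.0
shift [ 1.4  1.3 47.8] rotvec [-0.32  0.16 -0.07] t 1.45 w 95.1 F [-0.3 -0.6 -0.8] p [506.5 195.6 210. ] j [ 0.03 -0.33  2.14  0.5   1.11  0.35]
nut 3466 ((0.13945865631103516, 0.7804450988769531), (31.84541130065918, 69.73283386230469), 0.28702011704444885)
disc ((0.12686912715435028, 1.5720983743667603), 64.80810546875) 50.109082526931644
tip 536 -0.11350810434357038 -0.47743504494953903 110.27617826142722
```

The nut is centred to within 1 mm, so I'll descend and grip it.

```bash
python3 -m jog '{"plan":[[1,[1,0.5,14],[-0.3,0.2,0]],[1,[1.2,1,28],[-0.3,0.2,0]],[1,[1.2,1,40],[-0.3,0.2,0]],[1,[1.2,1,47],[-0.3,0.2,0]],[1,[1.2,1,48],[-0.3,0.2,0]]]}'
python3 - <<'E'
from h import *
go(B+78.5*N,frame(N,-28.7))
E
```

```text
time: 1.92
ee_pos: [519.3, 216.7, 171.1]
tcp_rot: [-0.132, 0.831, 0.492, 0.224]
ft_force: [0.7, 0.8, -0.4]
grip_width: 95.1
grip_force: 0.0
shift [-0.7 -0.1  2.4] rotvec [ 0.13 -0.15 -0.05] t 1.92 w 95.1 F [ 0.7  0.8 -0.4] p [519.3 216.7 171.1] j [ 0.08 -0.25  2.15  0.52  1.    0.35]
```

```bash
python3 -m jog '{"plan":[[1,[-0.4,0,1.2],[0,0,0]],[-0.4,[-0.4,0,1.2],[0,0,0]],[-0.4,[-0.4,0,1.2],[0,0,0]],[-0.4,[-0.4,0,1.2],[0,0,0]],[-0.4,[-0.4,0,1.2],[0,0,0]]]}' 30
python3 -m jog '{"plan":[[-0.6,[0,0,0],[0,0,0]],[-0.6,[0,0,0],[0,0,0]],[-0.6,[0,0,0],[0,0,0]],[-0.6,[0,0,0],[0,0,0]],[-0.6,[0,0,0],[0,0,0]]]}'
python3 - <<'E'
from h import *
go(B+78.5*N,frame(N,-28.7)); s=ctrl.get_state(); print(s['grip_force'],s['ft_torque'])
E
```

```text
time: 2.33
ee_pos: [519.7, 216.7, 171.6]
tcp_rot: [-0.131, 0.831, 0.492, 0.226]
ft_force: [-0.8, -0.2, -0.7]
grip_width: 73.5
grip_force: 0.0
time: 2.75
ee_pos: [519.5, 216.8, 170.9]
tcp_rot: [-0.131, 0.831, 0.492, 0.225]
ft_force: [-0.5, 0.6, -1.1]
grip_width: 40.7
grip_force: 0.0
shift [-0.7 -0.1  2.1] rotvec [ 0.21 -0.22 -0.03] t 2.75 w 40.7 F [-0.5  0.6 -1.1] p [519.5 216.8 170.9] j [ 0.08 -0.25  2.15  0.52  1.    0.35]
0.0 [-0.26267407  0.1839075   0.00794711]
```

```bash
python3 -m jog '{"plan":[[-0.5,[-0.3,0,1],[0,0,0]],[-0.5,[-0.3,0,1],[0,0,0]],[-0.5,[-0.3,0,1],[0,0,0]],[-0.5,[-0.3,0,1],[0,0,0]],[-0.5,[-0.3,0,1],[0,0,0]]]}' 30
python3 - <<'E'
from h import *
go(B+78.5*N,frame(N,-28.7)); s=ctrl.get_state(); print(s['grip_force'],s['ft_torque'])
E
```

```text
time: 3.17
ee_pos: [519.8, 217.0, 170.1]
tcp_rot: [-0.131, 0.831, 0.492, 0.225]
ft_force: [0.0, -0.6, 1.8]
grip_width: 33.8
grip_force: 30.0
shift [-0.6 -0.3  1.2] rotvec [ 0.23 -0.24 -0.02] t 3.17 w 33.8 F [ 0.  -0.6  1.8] p [519.8 217.  170.1] j [ 0.08 -0.25  2.15  0.52  1.    0.35]
29.99936878681183 [-0.26495597  0.11728751 -0.01642503]
```

The nut is gripped at 33.8 mm with low side forces. Now the turn, 57° CCW.

```bash
python3 -m jog '{"plan":[[-0.5,[0,0,0],[0,0,-5]],[-0.5,[0,0,0],[0,0,-11]],[-0.5,[0,0,0],[0,0,-17]],[-0.5,[0,0,0],[0,0,-23]],[-0.5,[0,0,0],[0,0,-29]]]}'
python3 -m jog '{"plan":[[-0.5,[0,0,0],[0,0,-6]],[-0.5,[0,0,0],[0,0,-12]],[-0.5,[0,0,0],[0,0,-18]],[-0.5,[0,0,0],[0,0,-24]],[-0.5,[0,0,0],[0,0,-28.3]]]}'
python3 -m jog '{"plan":[[-0.5,[0,0,0],[0,0,0]],[-0.5,[0,0,0],[0,0,0]],[-0.5,[0,0,0],[0,0,0]],[-0.5,[0,0,0],[0,0,0]],[-0.5,[0,0,0],[0,0,0]]]}'
python3 - <<'E'
from h import *
s=ctrl.get_state(); print(s['grip_force'],s['ft_torque'])
F=Ro.from_rotvec(N*np.radians(57.3))*frame(N,-28.7)
go(B+78.5*N,F)
s=snapshot('wrist'); save(s,'pics/w3.png'); u,v=proj(s,B+100*N)[0].astype(int); print(u,v); cv2.imwrite('pics/w3c.png',cv2.resize(s['image'][max(0,v-90):v+90,u-110:u+110,::-1],(660,540)))
E
```

```text
time: 3.58
ee_pos: [519.5, 217.4, 170.2]
tcp_rot: [-0.071, 0.68, 0.686, 0.251]
ft_force: [-1.1, 1.2, 1.7]
grip_width: 33.3
grip_force: 30.0
time: 4.0
ee_pos: [519.0, 217.8, 170.3]
tcp_rot: [-0.008, 0.491, 0.831, 0.261]
ft_force: [-3.6, 1.7, 3.4]
grip_width: 33.8
grip_force: 30.0
time: 4.42
ee_pos: [519.0, 217.7, 170.2]
tcp_rot: [-0.009, 0.494, 0.829, 0.261]
ft_force: [-5.8, 1.1, 5.2]
grip_width: 33.6
grip_force: 30.0
30.002207458019257 [0.49988935 0.73003765 0.55217676]
shift [-1.1 -0.3  1.2] rotvec [ 0.26 -0.07 -0.13] t 4.42 w 33.6 F [-5.8  1.1  5.2] p [519.  217.7 170.2] j [ 0.08 -0.25  2.15  0.52  1.   -0.65]
284 282
```

View pics/w3c.png

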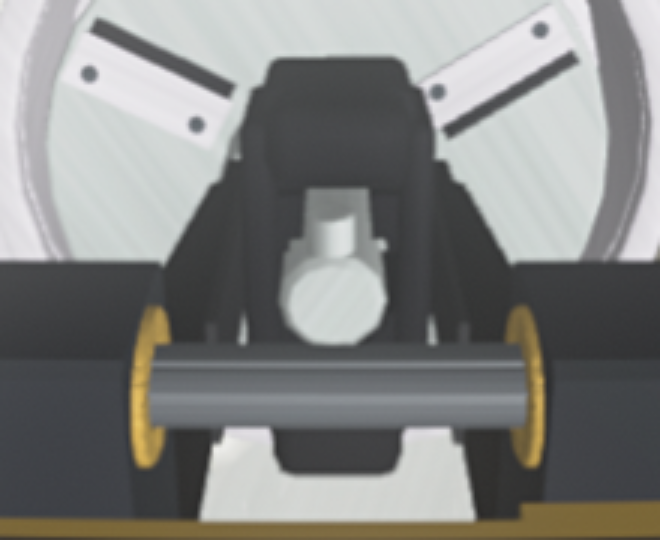

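The slot and pin are aligned. The crop shows the pin at (335,225) lying inside the slot, along the nut's length. I'll relieve the small side load and lift gently.

```bash
python3 -m jog '{"plan":[[-0.5,[0.8,-0.5,0],[0,0,0]],[-0.5,[0.8,-0.5,-3],[0,0,0]],[-0.5,[0.8,-0.5,-7],[0,0,0]],[-0.5,[0.8,-0.5,-11],[0,0,0]],[-0.5,[0.8,-0.5,-15],[0,0,0]]]}'
python3 - <<'E'
from h import *
F=Ro.from_rotvec(N*np.radians(57.3))*frame(N,-28.7); s=ctrl.get_state(); f=s['ft_force']; print('lat e1,e2,n',f@e1,f@e2,f@N,s['grip_force'],s['ft_torque'])
go(B+150*N,F)
E
```

```text
time: 4.88
ee_pos: [514.8, 210.6, 182.6]
tcp_rot: [-0.008, 0.494, 0.83, 0.26]
ft_force: [-0.5, 1.5, -1.1]
grip_width: 33.9
grip_force: 30.0
lat e1,e2,n 1.1907456127994276 -0.35327353215174007 -1.4776248409491406 29.997029900550842 [-0.12187576  0.22422852  0.12761881]
shift [ -0.8   0.9 -55.4] rotvec [ 0.25  0.06 -0.06] t 4.88 w 33.9 F [-0.5  1.5 -1.1] p [514.8 210.6 182.6] j [ 0.06 -0.28  2.15  0.52  1.03 -0.65]
```

```bash
python3 -m jog '{"plan":[[-0.5,[0,0,-12],[0,0,0]],[-0.5,[0,0,-30],[0,0,0]],[-0.5,[0,0,-52],[0,0,0]],[-0.5,[0,0,-75],[0,0,0]],[-0.5,[0,0,-90],[0,0,0]]]}'
python3 - <<'E'
from h import *
s=ctrl.get_state(); f=s['ft_force']; print(f,s['grip_force'])
go([593,-217,130],frame([0,0,1],-5.75))
E
```

```text
time: 5.3
ee_pos: [493.4, 170.2, 262.9]
tcp_rot: [-0.006, 0.494, 0.83, 0.261]
ft_force: [0.0, 0.2, -0.7]
grip_width: 34.2
grip_force: 30.0
[ 0.00190199  0.24774953 -0.68501512] 29.99736875295639
shift [-402.5 -120.6  -30.3] rotvec [ 20.07 -23.22  33.44] t 5.3 w 34.2 F [ 0.   0.2 -0.7] p [493.4 170.2 262.9] j [-0.03 -0.42  2.12  0.49  1.22 -0.65]
```

```bash
python3 -m jog '{"plan":[[-0.5,[-18,-5,-4],[1,-1.2,1.7]],[-0.5,[-50,-15,-10],[3,-3.5,5]],[-0.5,[-90,-27,-17],[5,-5.8,8.4]],[-0.5,[-130,-39,-20],[7,-8.1,11.7]],[-0.5,[-170,-51,-20],[9,-10.4,15]]]}'
python3 - <<'E'
from h import *
go([593,-217,130],frame([0,0,1],-5.75))
E
```

```text
time: 5.72
ee_pos: [533.9, 2.9, 211.9]
tcp_rot: [-0.003, 0.618, 0.773, 0.145]
ft_force: [0.6, 0.9, 0.2]
grip_width: 33.6
grip_force: 30.0
shift [-238.9   -4.2   38.6] rotvec [ 11.   -12.67  18.3 ] t 5.72 w 33.6 F [0.6 0.9 0.2] p [533.9   2.9 211.9] j [-0.24 -0.24  2.02  0.28  1.25 -0.54]
```

```bash
python3 -m jog '{"plan":[[-0.5,[-40,0,6],[1.8,-2.1,3]],[-0.5,[-80,-1,12],[3.6,-4.2,6]],[-0.5,[-118,-2,18],[5.4,-6.3,9]],[-0.5,[-152,-3,24],[7.2,-8.4,12]],[-0.5,[-180,-3,29],[9,-10.3,15]]]}'
python3 - <<'E'
from h import *
go([593,-217,130],frame([0,0,1],-5.75))
E
```

```text
time: 6.13
ee_pos: [578.3, -162.7, 147.6]
tcp_rot: [-0.003, 0.722, 0.691, 0.026]
ft_force: [0.5, 1.5, -1.1]
grip_width: 33.9
grip_force: 30.0
shift [-54.3  16.6  15.9] rotvec [ 1.78 -2.41  3.25] t 6.13 w 33.9 F [ 0.5  1.5 -1.1] p [ 578.3 -162.7  147.6] j [-0.39  0.05  1.84  0.05  1.23 -0.36]
```

```bash
python3 -m jog '{"plan":[[-0.5,[-15,5,7],[0.6,-0.8,1]],[-0.5,[-30,9,16],[1.2,-1.6,2]],[-0.5,[-44,13,25],[1.8,-2.4,3.2]],[-0.5,[-54,16.5,33],[1.8,-2.4,3.2]],[-0.5,[-54,16.5,38],[1.8,-2.4,3.2]]]}'
python3 -m jog '{"plan":[[-0.5,[0,0,10],[0,0,0]],[-0.5,[0,0,25],[0,0,0]],[-0.5,[0,0,40],[0,0,0]],[-0.5,[0,0,55],[0,0,0]],[-0.5,[0,0,65],[0,0,0]]]}'
python3 - <<'E'
from h import *
go([593,-217,4.5],frame([0,0,1],-5.75))
E
```

```text
time: 6.55
ee_pos: [594.1, -214.4, 107.6]
tcp_rot: [-0.001, 0.74, 0.672, 0.001]
ft_force: [-0.8, 0.9, -0.9]
grip_width: 34.4
grip_force: 30.0
time: 6.97
ee_pos: [593.2, -211.4, 42.0]
tcp_rot: [-0.001, 0.74, 0.673, 0.001]
ft_force: [0.1, 0.3, -1.6]
grip_width: 33.6
grip_force: 30.0
shift [-5.7  0.4 37.5] rotvec [-0.01 -0.22  0.36] t 6.97 w 33.6 F [ 0.1  0.3 -1.6] p [ 593.2 -211.4   42. ] j [-0.43  0.24  1.82  0.    1.08 -0.34]
```

```bash
python3 -m jog '{"plan":[[-0.5,[-2,0,12],[0,0,0]],[-0.5,[-4,0,22],[0,0,0]],[-0.5,[-5,0,29],[0,0,0]],[-0.5,[-5,0,32],[0,-0.2,0]],[-0.5,[-5,0,33],[0,-0.2,0]]]}'
python3 -m jog '{"plan":[[-0.5,[0,0,0.7],[0,0,0]],[-0.5,[0,0,1.4],[0,0,0]],[-0.5,[0,0,2],[0,0,0]],[-0.5,[0,0,2],[0,0,0]],[-0.5,[0,0,2],[0,0,0]]]}'
```

```text
time: 7.38
ee_pos: [593.6, -217.3, 10.1]
tcp_rot: [0.0, 0.74, 0.673, 0.0]
ft_force: [0.9, -0.0, -1.8]
grip_width: 33.8
grip_force: 30.0
time: 7.8
ee_pos: [594.1, -217.5, 9.2]
tcp_rot: [0.001, 0.74, 0.673, 0.0]
ft_force: [-1.2, 0.7, -0.4]
grip_width: 33.7
grip_force: 30.0
```

```bash
python3 -m jog '{"plan":[[-0.5,[0,0,0.7],[0,0,0]],[-0.5,[0,0,1.4],[0,0,0]],[-0.5,[0,0,2],[0,0,0]],[-0.5,[0,0,2],[0,0,0]],[-0.5,[0,0,2],[0,0,0]]]}'
python3 -m jog '{"plan":[[-0.5,[0,0,0.5],[0,0,0]],[-0.5,[0,0,1],[0,0,0]],[-0.5,[0,0,1],[0,0,0]],[-0.5,[0,0,1],[0,0,0]],[-0.5,[0,0,1],[0,0,0]]]}'
```

```text
time: 8.22
ee_pos: [593.7, -217.4, 6.7]
tcp_rot: [0.001, 0.74, 0.673, 0.0]
ft_force: [0.8, -0.4, -0.0]
grip_width: 33.6
grip_force: 30.0
time: 8.63
ee_pos: [593.9, -217.5, 6.0]
tcp_rot: [0.001, 0.74, 0.673, 0.0]
ft_force: [0.0, -0.7, 0.8]
grip_width: 34.0
grip_force: 30.0
```

```bash
python3 -m jog '{"plan":[[-0.5,[0,0,0.5],[0,0,0]],[-0.5,[0,0,1],[0,0,0]],[-0.5,[0,0,1],[0,0,0]],[-0.5,[0,0,1],[0,0,0]],[-0.5,[0,0,1],[0,0,0]]]}'
```

```text
time: 9.05
ee_pos: [594.0, -217.5, 5.9]
tcp_rot: [0.001, 0.74, 0.673, 0.0]
ft_force: [-2.9, 0.7, 5.9]
grip_width: 33.6
grip_force: 30.0
```

The nut has touched the floor at 5.9 N. I'll release it and retreat.

```bash
python3 -m jog '{"plan":[[0.1,[0,0,0],[0,0,0]],[0.1,[0,0,0],[0,0,0]],[0.1,[0,0,0],[0,0,0]],[0.1,[0,0,0],[0,0,0]],[0.1,[0,0,0],[0,0,0]]]}'
python3 -m jog '{"plan":[[0.1,[0,0,-8],[0,0,0]],[0.1,[0,0,-25],[0,0,0]],[0.1,[0,0,-55],[0,0,0]],[1,[0,0,-95],[0,0,0]],[1,[0,0,-130],[0,0,0]]]}'
python3 - <<'E'
from h import *
go(B+160*N,frame(N,-28.7))
for nm in('side',):
    s=snapshot(nm); P=cloud(s); m=(s['image'].max(-1)<80)&(P[...,2]>10)&(P[...,2]<60)&(np.hypot(P[...,0]-594,P[...,1]+217)<60); q=P[m]
    if len(q)>9: print(nm,m.sum(),cv2.minAreaRect(q[:,:2].astype(np.float32)),np.percentile(q[:,2],[5,50,95]))
    save(s,'pics/n_side.png')
E
```

```text
time: 9.47
ee_pos: [593.7, -217.3, 4.5]
tcp_rot: [0.001, 0.74, 0.673, 0.0]
ft_force: [0.6, 0.5, 0.9]
grip_width: 51.7
grip_force: 0.0
time: 9.88
ee_pos: [593.4, -217.2, 136.7]
tcp_rot: [0.001, 0.74, 0.673, 0.0]
ft_force: [1.1, 0.1, -0.9]
grip_width: 60.4
grip_force: 0.0
shift [ 388.  -130.6 -103. ] rotvec [-6.02 29.6  22.75] t 9.88 w 60.4 F [ 1.1  0.1 -0.9] p [ 593.4 -217.2  136.7] j [-0.44  0.14  1.76 -0.    1.23 -0.34]
side 215 ((591.1668090820312, -214.3456573486328), (68.0071029663086, 31.274381637573242), 87.12262725830078) [12.02199756 25.25296849 36.00348071]
```

The nut lies flat in the tray, with its top at 36 mm and its centre near (591,-214). Back to the spindle for the disc.

```bash
python3 -m jog '{"plan":[[1,[20,-6,-20],[-0.6,3,2.2]],[1,[55,-18,-45],[-1.4,7,5.5]],[1,[90,-30,-70],[-2.2,11,8.5]],[1,[125,-42,-90],[-3,15,11.5]],[1,[160,-54,-100],[-3.8,19,14.5]]]}'
python3 - <<'E'
from h import *
go(B+160*N,frame(N,-28.7))
E
```

```text
time: 10.35
ee_pos: [556.6, -54.9, 237.7]
tcp_rot: [-0.085, 0.808, 0.564, 0.147]
ft_force: [-0.3, 0.6, 0.6]
grip_width: 93.7
grip_force: 0.0
shift [ 191.9 -135.6   61.9] rotvec [-1.91 10.39  8.17] t 10.35 w 93.7 F [-0.3  0.6  0.6] p [556.6 -54.9 237.7] j [-0.37 -0.14  1.9   0.35  1.37 -0.09]
```

```bash
python3 -m jog '{"plan":[[1,[30,-21,8],[-0.4,2,1.6]],[1,[60,-42,17],[-0.8,4,3.2]],[1,[90,-63,26],[-1.2,6,4.8]],[1,[120,-84,36],[-1.6,8,6.4]],[1,[150,-105,46],[-1.9,10,8]]]}'
python3 - <<'E'
from h import *
go(B+140*N,frame(N,-28.7))
E
```

```text
time: 10.77
ee_pos: [510.8, 129.4, 238.0]
tcp_rot: [-0.131, 0.831, 0.494, 0.218]
ft_force: [0.7, -0.4, 0.1]
grip_width: 95.4
grip_force: 0.0
shift [ 36.2 -34.2  38.9] rotvec [-0.21  0.5   0.15] t 10.77 w 95.4 F [ 0.7 -0.4  0.1] p [510.8 129.4 238. ] j [-0.12 -0.35  2.11  0.51  1.22  0.24]
```

```bash
python3 -m jog '{"plan":[[1,[12,-12,8],[-0.2,0.4,0.1]],[1,[25,-24,17],[-0.2,0.4,0.1]],[1,[36,-34,28],[-0.2,0.4,0.1]],[1,[36,-34,37],[-0.2,0.4,0.1]],[1,[36,-34,38],[-0.2,0.4,0.1]]]}'
python3 - <<'E'
from h import *
s=snapshot('wrist'); go(B+57*N,frame(N,-28.7)); P=cloud(s); h=(P-B)@N; X=(P-B)@e1; Y=(P-B)@e2; rr=np.hypot(X,Y)
m=(h>46)&(h<53)&(rr<66);print('disc',cv2.minEnclosingCircle(np.c_[X[m],Y[m]].astype(np.float32)),np.median(h[m]))
t=(h>108.5)&(rr<9);print('tip',t.sum(),X[t].mean(),Y[t].mean(),np.median(h[t]))
t=(h>71)&(h<80)&(rr<30)&(rr>10);print('hub',t.sum(),cv2.minEnclosingCircle(np.c_[X[t],Y[t]].astype(np.float32)),np.median(h[t]))
E
```

```text
time: 11.18
ee_pos: [504.2, 189.0, 220.6]
tcp_rot: [-0.132, 0.83, 0.495, 0.22]
ft_force: [-0.3, -0.5, -0.0]
grip_width: 95.1
grip_force: 0.0
shift [ 2.7 -0.4 82.7] rotvec [-0.2   0.31  0.15] t 11.23 w 95.0 F [-0.4 -0.7  0.3] p [504.5 188.3 220.6] j [ 0.02 -0.34  2.13  0.5   1.13  0.35]
disc ((0.10393441468477249, 1.487968921661377), 64.67155456542969) 50.10609673491716
tip 476 -0.08892782260463984 -0.43228691581192663 110.3614513045008
hub 1380 ((-0.24395625293254852, 1.8393875360488892), 22.982765197753906) 75.38507992681413
```

```bash
python3 -m jog '{"plan":[[1,[0.8,0,15],[-0.2,0.3,0]],[1,[1.5,-0.2,38],[-0.2,0.3,0]],[1,[1.5,-0.2,60],[-0.2,0.3,0]],[1,[1.5,-0.2,76],[-0.2,0.3,0]],[0.3,[1.5,-0.2,82],[-0.2,0.3,0]]]}'
python3 - <<'E'
from h import *
go(B+57*N,frame(N,-28.7)); s=ctrl.get_state(); print(s['grip_force'],s['ft_torque'])
E
```

```text
time: 11.65
ee_pos: [524.3, 224.6, 148.6]
tcp_rot: [-0.132, 0.831, 0.493, 0.222]
ft_force: [0.5, 0.1, 0.3]
grip_width: 91.9
grip_force: 0.0
shift [ 2.5 -0.7 -0.3] rotvec [-0.05  0.08 -0.  ] t 11.65 w 91.9 F [0.5 0.1 0.3] p [524.3 224.6 148.6] j [ 0.09 -0.21  2.15  0.53  0.96  0.34]
0.0 [-0.27445751  0.20678965  0.04062276]
```

```bash
python3 -m jog '{"plan":[[0,[0.8,-0.4,0],[0,0,0]],[0,[0.8,-0.4,0],[0,0,0]],[0,[0.8,-0.4,0],[0,0,0]],[0,[0.8,-0.4,0],[0,0,0]],[-0.3,[0.8,-0.4,0],[0,0,0]]]}' 50
python3 -m jog '{"plan":[[-0.3,[0,0,0],[0,0,0]],[-0.3,[0,0,0],[0,0,0]],[-0.3,[0,0,0],[0,0,0]],[-0.3,[0,0,0],[0,0,0]],[-0.3,[0,0,0],[0,0,0]]]}'
python3 - <<'E'
from h import *
go(B+57*N,frame(N,-28.7)); s=ctrl.get_state(); f=s['ft_force']; print(s['grip_force'],s['ft_torque'],f@e1,f@e2,f@N)
E
```

```text
time: 12.07
ee_pos: [525.6, 225.7, 153.2]
tcp_rot: [-0.131, 0.83, 0.493, 0.225]
ft_force: [-0.9, -1.2, -0.4]
grip_width: 60.6
grip_force: 0.0
time: 12.48
ee_pos: [525.0, 226.1, 152.4]
tcp_rot: [-0.131, 0.83, 0.493, 0.224]
ft_force: [-3.8, -1.6, 4.0]
grip_width: 45.2
grip_force: 50.0
shift [-0.8 -0.5  2.2] rotvec [ 0.09 -0.09  0.15] t 12.48 w 45.2 F [-3.8 -1.6  4. ] p [525.  226.1 152.4] j [ 0.1  -0.21  2.15  0.53  0.96  0.34]
50.00365287065506 [-0.22625357  0.56267746  0.18660552] 2.5500475100035844 0.8125205700263567 5.070161953779207
```

```bash
python3 -m jog '{"plan":[[-0.3,[0,-0.3,-2],[0,0,0]],[-0.3,[0,-0.3,-5],[0,0,0]],[-0.3,[0,-0.3,-8],[0,0,0]],[-0.3,[0,-0.3,-11],[0,0,0]],[-0.3,[0,-0.3,-15],[0,0,0]]]}'
python3 - <<'E'
from h import *
go(B+150*N,frame(N,-28.7)); s=ctrl.get_state(); f=s['ft_force']; print(s['grip_force'],s['ft_torque'],f@e1,f@e2,f@N)
E
```

```text
time: 12.9
ee_pos: [521.2, 220.1, 164.3]
tcp_rot: [-0.132, 0.831, 0.492, 0.224]
ft_force: [4.2, 4.6, -4.2]
grip_width: 45.4
grip_force: 50.0
shift [ -0.4   0.  -77. ] rotvec [ 0.11 -0.14  0.06] t 12.9 w 45.4 F [ 4.2  4.6 -4.2] p [521.2 220.1 164.3] j [ 0.08 -0.24  2.15  0.53  0.98  0.34]
49.995279014110565 [ 0.22096267 -0.34395584 -0.18841649] -1.4482886352458886 -3.156757695941531 -6.71928949530301
```

```bash
python3 -m jog '{"plan":[[-0.3,[0,0,-10],[0,0,0]],[-0.3,[0,0,-25],[0,0,0]],[-0.3,[0,0,-45],[0,0,0]],[-0.3,[0,0,-68],[0,0,0]],[-0.3,[0,0,-90],[0,0,0]]]}'
python3 - <<'E'
from h import *
go([470.6,-285,150],frame([0,0,1],-5.75)); s=ctrl.get_state(); f=s['ft_force']; print(s['grip_force'],s['ft_torque'],f@e1,f@e2,f@N)
E
```

```text
time: 13.32
ee_pos: [497.8, 179.5, 241.1]
tcp_rot: [-0.132, 0.831, 0.493, 0.222]
ft_force: [0.7, -0.5, -3.8]
grip_width: 45.1
grip_force: 50.0
shift [-410.2  198.6 -130.8] rotvec [  5.95 -29.49 -22.34] t 13.32 w 45.1 F [ 0.7 -0.5 -3.8] p [497.8 179.5 241.1] j [-0.   -0.38  2.13  0.5   1.18  0.35]
49.996967017650604 [-0.5896072   0.23315065 -0.03658513] -0.8078188423655005 2.0117469267246353 -3.269662281461063
```

```bash
python3 -m jog '{"plan":[[-0.3,[-12,6,-4],[0.4,-1.5,-1.2]],[-0.3,[-40,20,-12],[1,-4,-3]],[-0.3,[-72,35,-22],[1.7,-7,-5.3]],[-0.3,[-105,51,-32],[2.4,-10,-7.6]],[-0.3,[-138,67,-42],[3.1,-13,-10]]]}'
python3 - <<'E'
from h import *
go([470.6,-285,120],frame([0,0,1],-5.75))
E
```

```text
time: 13.73
ee_pos: [489.7, 22.9, 208.4]
tcp_rot: [-0.077, 0.8, 0.582, 0.124]
ft_force: [1.2, -0.3, -3.6]
grip_width: 45.1
grip_force: 50.0
shift [-311.8   75.7    0.4] rotvec [  2.97 -16.51 -12.11] t 13.73 w 45.1 F [ 1.2 -0.3 -3.6] p [489.7  22.9 208.4] j [-0.24 -0.3   2.08  0.3   1.33  0.01]
```

```bash
python3 -m jog '{"plan":[[-0.3,[-36,9,0],[0.3,-1.9,-1.4]],[-0.3,[-72,18,0],[0.7,-3.8,-2.8]],[-0.3,[-108,27,0],[1,-5.7,-4.2]],[-0.3,[-144,36,0],[1.4,-7.6,-5.6]],[-0.3,[-180,45,0],[1.7,-9.5,-7]]]}'
python3 - <<'E'
from h import *
go([470.6,-285,120],frame([0,0,1],-5.75))
E
```

```text
time: 14.15
ee_pos: [479.6, -154.9, 156.8]
tcp_rot: [-0.033, 0.77, 0.635, 0.054]
ft_force: [0.5, 0.5, -4.1]
grip_width: 45.4
grip_force: 50.0
shift [-133.    15.4   20.6] rotvec [ 1.29 -7.11 -5.19] t 14.15 w 45.4 F [ 0.5  0.5 -4.1] p [ 479.6 -154.9  156.8] j [-0.49 -0.16  2.03  0.13  1.29 -0.34]
```

```bash
python3 -m jog '{"plan":[[-0.3,[-33,4,5],[0.3,-1.7,-1.2]],[-0.3,[-66,8,10],[0.6,-3.4,-2.4]],[-0.3,[-96,12,15],[0.9,-5.1,-3.6]],[-0.3,[-120,15,20],[1.2,-6.4,-4.7]],[-0.3,[-133,15.5,25],[1.2,-7.1,-5.1]]]}'
python3 -m jog '{"plan":[[-0.3,[0,0,8],[0,0,0]],[-0.3,[0,0,20],[0,0,0]],[-0.3,[0,0,33],[0,0,0]],[-0.3,[0,0,45],[0,0,0]],[-0.3,[0,0,50],[0,0,0]]]}'
python3 - <<'E'
from h import *
go([470.6,-285,18],frame([0,0,1],-5.75)); s=snapshot('side'); save(s,'pics/d_side.png')
P=cloud(s); x,y,z=P[...,0],P[...,1],P[...,2]; m=(np.hypot(x-470,y+285)<75)&(z>35)&(z<75)&(np.hypot(x-470,y+285)>30); r=P[m]
rng=np.random.default_rng(0);best=0
for _ in range(1000):
    a=r[rng.choice(len(r),3,False)];nn=np.cross(a[1]-a[0],a[2]-a[0]);L=np.linalg.norm(nn)
    if L<300: continue
    nn/=L
    if abs(nn[2])<.9: continue
    k=(abs((r-a[0])@nn)<1.5).sum()
    if k>best: best,bn,ba=k,nn*np.sign(nn[2]),a[0]
print(len(r),best,bn,ba)
E
```

```text
time: 14.57
ee_pos: [471.0, -284.5, 115.4]
tcp_rot: [0.0, 0.743, 0.669, 0.001]
ft_force: [-1.2, 0.8, -3.8]
grip_width: 45.5
grip_force: 50.0
time: 14.98
ee_pos: [470.8, -280.7, 64.4]
tcp_rot: [-0.001, 0.742, 0.67, 0.002]
ft_force: [0.2, -0.2, -4.0]
grip_width: 45.2
grip_force: 50.0
shift [-4.4  0.2 46.4] rotvec [ 0.01 -0.23 -0.09] t 14.98 w 45.2 F [ 0.2 -0.2 -4. ] p [ 470.8 -280.7   64.4] j [-0.64  0.05  2.    0.    1.1  -0.54]
584 365 [-0.00506512  0.00454044  0.99997686] [ 418.78856501 -266.01404894   55.62243559]
```

```bash
python3 -m jog '{"plan":[[-0.3,[-1,0,10],[0,0,0]],[-0.3,[-3,0,22],[0,0,0]],[-0.3,[-4,0,33],[0,0,0]],[-0.3,[-4,0,41],[0,0,0]],[-0.3,[-4,0,44],[0,0,0]]]}'
python3 -m jog '{"plan":[[-0.3,[0,0,0.7],[0,0,0]],[-0.3,[0,0,1.4],[0,0,0]],[-0.3,[0,0,2],[0,0,0]],[-0.3,[0,0,2],[0,0,0]],[-0.3,[0,0,2],[0,0,0]]]}'
```

```text
time: 15.45
ee_pos: [470.8, -286.0, 21.3]
tcp_rot: [-0.001, 0.743, 0.67, 0.002]
ft_force: [-0.5, -0.3, -3.9]
grip_width: 45.4
grip_force: 50.0
time: 15.87
ee_pos: [472.3, -287.0, 22.1]
tcp_rot: [0.002, 0.743, 0.67, 0.002]
ft_force: [0.0, -0.1, -3.6]
grip_width: 45.4
grip_force: 50.0
```

```bash
python3 -m jog '{"plan":[[-0.3,[0,0,1],[0,0,0]],[-0.3,[0,0,2],[0,0,0]],[-0.3,[0,0,3],[0,0,0]],[-0.3,[0,0,3],[0,0,0]],[-0.3,[0,0,3],[0,0,0]]]}'
python3 -m jog '{"plan":[[-0.3,[0,0,0.5],[0,0,0]],[-0.3,[0,0,1],[0,0,0]],[-0.3,[0,0,1.2],[0,0,0]],[-0.3,[0,0,1.2],[0,0,0]],[-0.3,[0,0,1.2],[0,0,0]]]}'
```

```text
time: 16.28
ee_pos: [471.9, -286.7, 18.4]
tcp_rot: [0.001, 0.743, 0.67, 0.002]
ft_force: [0.5, 0.2, -4.1]
grip_width: 45.4
grip_force: 50.0
time: 16.7
ee_pos: [472.0, -286.7, 17.3]
tcp_rot: [0.001, 0.743, 0.67, 0.002]
ft_force: [-0.1, 0.8, -3.4]
grip_width: 45.1
grip_force: 50.0
```

```bash
python3 -m jog '{"plan":[[-0.3,[0,0,0.5],[0,0,0]],[-0.3,[0,0,1],[0,0,0]],[-0.3,[0,0,1.2],[0,0,0]],[-0.3,[0,0,1.2],[0,0,0]],[-0.3,[0,0,1.2],[0,0,0]]]}'
python3 -m jog '{"plan":[[-0.3,[0,0,0.4],[0,0,0]],[-0.3,[0,0,0.7],[0,0,0]],[-0.3,[0,0,0.7],[0,0,0]],[-0.3,[0,0,0.7],[0,0,0]],[-0.3,[0,0,0.7],[0,0,0]]]}'
```

```text
time: 17.12
ee_pos: [472.1, -286.8, 16.4]
tcp_rot: [0.001, 0.743, 0.67, 0.002]
ft_force: [0.1, 1.4, -0.5]
grip_width: 45.6
grip_force: 50.0
time: 17.53
ee_pos: [472.1, -286.8, 16.4]
tcp_rot: [0.001, 0.743, 0.67, 0.002]
ft_force: [-3.0, 2.6, 5.0]
grip_width: 45.3
grip_force: 50.0
```

The disc is down. I'll release it, rise and check.

```bash
python3 -m jog '{"plan":[[0.5,[0,0,0],[0,0,0]],[0.5,[0,0,0],[0,0,0]],[0.5,[0,0,0],[0,0,0]],[0.5,[0,0,0],[0,0,0]],[0.5,[0,0,0],[0,0,0]]]}'
python3 -m jog '{"plan":[[0.6,[0,0,-8],[0,0,0]],[0.8,[0,0,-25],[0,0,0]],[1,[0,0,-55],[0,0,0]],[1,[0,0,-95],[0,0,0]],[1,[0,0,-130],[0,0,0]]]}'
python3 - <<'E'
from h import *
go(B+170*N,frame(N,-28.7))
s=snapshot('side'); save(s,'pics/d2_side.png'); P=cloud(s); x,y,z=P[...,0],P[...,1],P[...,2]; d=np.hypot(x-472,y+287)
m=(d<75)&(z>5)&(z<11); print('disc',m.sum(),cv2.minEnclosingCircle(np.c_[x[m],y[m]].astype(np.float32)),np.median(z[m])); m=(d<30)&(z>25);print('hub',np.median(z[m]))
q=P-B;h=q@N;X=q@e1;Y=q@e2; rr=np.hypot(X,Y); m=(rr<22)&(rr>17)&(h>20); print('ejhub',np.median(h[m]),m.sum()); m=(rr<55)&(rr>30)&(h<30)&(h>5); print('ejplate',np.median(h[m]),m.sum())
E
```

```text
time: 17.95
ee_pos: [472.2, -286.9, 15.4]
tcp_rot: [0.001, 0.743, 0.67, 0.002]
ft_force: [0.2, -0.8, -0.6]
grip_width: 70.1
grip_force: 0.0
time: 18.37
ee_pos: [471.3, -286.7, 147.3]
tcp_rot: [0.001, 0.743, 0.67, 0.002]
ft_force: [0.9, -0.7, 1.4]
grip_width: 93.9
grip_force: 0.0
shift [ 464.2  -21.1 -100. ] rotvec [-5.78 29.47 22.32] t 18.37 w 93.9 F [ 0.9 -0.7  1.4] p [ 471.3 -286.7  147.3] j [-0.65 -0.04  1.94  0.    1.24 -0.54]
disc 617 ((466.8657531738281, -287.2991027832031), 69.29536437988281) 7.7634526426103845
hub 270.21399187362783
ejhub 36.55553881469617 250
ejplate 14.98753423844756 169
```

The disc lies flat, with its top at 7.8 mm, and the ejector is still seated with its plate at 15 mm. Returning for it.

```bash
python3 -m jog '{"plan":[[1,[22,-1,-18],[-0.5,2.5,2]],[1,[60,-3,-40],[-1.2,5.5,4.4]],[1,[98,-5,-60],[-2,9,7]],[1,[136,-6,-75],[-2.8,13,10]],[1,[174,-8,-85],[-3.5,17,13]]]}'
python3 - <<'E'
from h import *
go(B+170*N,frame(N,-28.7))
E
```

```text
time: 18.83
ee_pos: [482.0, -112.5, 233.5]
tcp_rot: [-0.075, 0.805, 0.573, 0.134]
ft_force: [0.2, -0.6, -0.5]
grip_width: 95.1
grip_force: 0.0
shift [270.5 -81.   67.6] rotvec [-2.   12.27  9.29] t 18.83 w 95.1 F [ 0.2 -0.6 -0.5] p [ 482.  -112.5  233.5] j [-0.52 -0.26  2.    0.31  1.43 -0.24]
```

```bash
python3 -m jog '{"plan":[[1,[37,-11,8],[-0.3,2,1.4]],[1,[74,-22,17],[-0.6,4,2.8]],[1,[111,-33,27],[-1,6,4.3]],[1,[148,-44,37],[-1.3,8,6]],[1,[185,-55,46],[-1.7,10,7.7]]]}'
python3 - <<'E'
from h import *
go(B+140*N,frame(N,-28.7))
E
```

```text
time: 19.25
ee_pos: [491.3, 86.1, 240.8]
tcp_rot: [-0.122, 0.828, 0.507, 0.205]
ft_force: [0.9, 0.2, 0.4]
grip_width: 95.1
grip_force: 0.0
shift [ 79.  -35.6  62.3] rotvec [-0.46  2.34  1.57] t 19.25 w 95.1 F [0.9 0.2 0.4] p [491.3  86.1 240.8] j [-0.2  -0.39  2.12  0.48  1.3   0.16]
```

```bash
python3 -m jog '{"plan":[[1,[28,-13,10],[-0.2,1,0.6]],[1,[56,-26,22],[-0.4,2,1.2]],[1,[78,-35.5,36],[-0.4,2.3,1.5]],[1,[79,-35.5,52],[-0.4,2.3,1.5]],[1,[79,-35.5,61],[-0.4,2.3,1.5]]]}'
python3 - <<'E'
from h import *
s=snapshot('wrist'); go(B+38*N,frame(N,-28.7)); P=cloud(s); h=(P-B)@N; X=(P-B)@e1; Y=(P-B)@e2; rr=np.hypot(X,Y)
t=(h>108.5)&(rr<9);print('tip',t.sum(),X[t].mean(),Y[t].mean(),np.median(h[t]))
t=(h>42)&(h<48)&(rr<30)&(rr>12);print('hub',t.sum(),cv2.minEnclosingCircle(np.c_[X[t],Y[t]].astype(np.float32)),np.median(h[t]))
t=(h>12)&(h<23)&(rr<64)&(rr>26);print('plate',t.sum(),cv2.minEnclosingCircle(np.c_[X[t],Y[t]].astype(np.float32)),np.percentile(h[t],[10,50,90]))
t=(h>40)&(h<50)&(rr>70)&(rr<82);A=np.c_[2*X[t],2*Y[t],np.ones(t.sum())];print('rim',np.linalg.lstsq(A,X[t]**2+Y[t]**2,rcond=None)[0][:2])
save(s,'pics/w5.png')
E
```

```text
time: 19.67
ee_pos: [504.1, 189.7, 222.3]
tcp_rot: [-0.132, 0.83, 0.495, 0.221]
ft_force: [0.0, -0.3, -1.3]
grip_width: 95.3
grip_force: 0.0
shift [  3.1   1.4 100.9] rotvec [-0.32  0.27  0.2 ] t 19.72 w 95.0 F [-1.6  0.3 -1.6] p [503.3 189.1 219.8] j [ 0.02 -0.34  2.14  0.5   1.13  0.35]
tip 472 -0.08176269542873157 -0.40539169085592164 110.31783573090937
hub 659 ((-0.32836467027664185, 1.8039019107818604), 22.95547866821289) 44.66592533053832
plate 7346 ((-0.23160810768604279, 1.9128648042678833), 57.9820556640625) [14.08537183 15.02198546 16.12031217]
rim [ 0.0866856  -0.49244252]
```

View pics/w5.png

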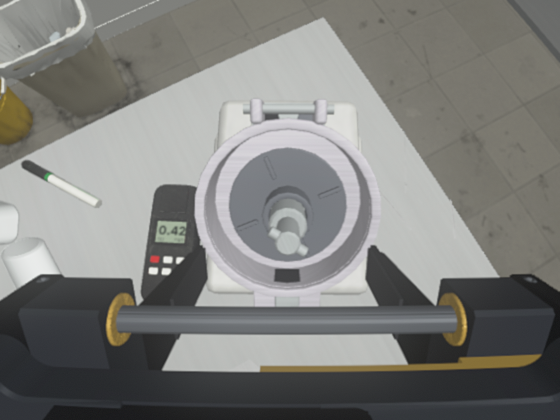

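The grey ejector plate is visible, hub around (288,205), ribs outward, and the spindle tip at (288,243). I'm descending inside the bowl, keeping the palm clear of the tip.

```bash
python3 -m jog '{"plan":[[1,[0.8,0.6,15],[-0.3,0.3,0]],[1,[1.5,1,38],[-0.3,0.3,0]],[1,[1.5,1,60],[-0.3,0.3,0]],[1,[1.5,1,78],[-0.3,0.3,0]],[1,[1.5,1,88],[-0.3,0.3,0]]]}'
python3 -m jog '{"plan":[[1,[0,0,2],[0,0,0]],[1,[0,0,4],[0,0,0]],[0.6,[0,0,6],[0,0,0]],[0.3,[0,0,8],[0,0,0]],[0.1,[0,0,9],[0,0,0]]]}'
python3 - <<'E'
from h import *
go(B+37*N,frame(N,-28.7)); s=ctrl.get_state(); f=s['ft_force']; print(s['grip_force'],s['ft_torque'],f@e1,f@e2,f@N)
E
```

```text
time: 20.13
ee_pos: [526.2, 226.7, 144.4]
tcp_rot: [-0.132, 0.831, 0.493, 0.223]
ft_force: [0.5, -0.2, -0.5]
grip_width: 95.6
grip_force: 0.0
time: 20.55
ee_pos: [529.7, 230.9, 140.1]
tcp_rot: [-0.131, 0.83, 0.493, 0.225]
ft_force: [-0.6, 0.6, 0.1]
grip_width: 80.2
grip_force: 0.0
shift [-0.3 -2.3  8.2] rotvec [ 0.25 -0.2   0.17] t 20.55 w 80.2 F [-0.6  0.6  0.1] p [529.7 230.9 140.1] j [ 0.11 -0.18  2.15  0.54  0.93  0.33]
0.0 [-0.28265074  0.23014402  0.01514367] 0.7858121899740035 -0.29260089912751874 -0.006904307221457781
```

```bash
python3 -m jog '{"plan":[[0.1,[-0.5,-1,2],[0,0,0]],[0.1,[-1,-1.8,4],[0,0,0]],[0.1,[-1,-1.8,6],[0,0,0]],[0.1,[-1,-1.8,6.5],[0,0,0]],[0.1,[-1,-1.8,6.5],[0,0,0]]]}'
python3 - <<'E'
from h import *
go(B+37*N,frame(N,-28.7)); s=ctrl.get_state(); f=s['ft_force']; print(s['grip_force'],s['ft_torque'],f@e1,f@e2,f@N)
E
```

```text
time: 20.97
ee_pos: [528.5, 234.2, 132.7]
tcp_rot: [-0.131, 0.83, 0.493, 0.224]
ft_force: [0.3, -0.8, -0.7]
grip_width: 53.3
grip_force: 0.0
shift [1.4 0.3 0.7] rotvec [ 0.15 -0.13  0.16] t 20.97 w 53.3 F [ 0.3 -0.8 -0.7] p [528.5 234.2 132.7] j [ 0.11 -0.18  2.16  0.54  0.91  0.33]
0.0 [-0.22792104  0.16557913 -0.00517611] -0.6875685542097432 0.8290001983342759 -0.2826178741075913
```

```bash
python3 -m jog '{"plan":[[-0.3,[0,0,0.7],[0,0,0]],[-0.3,[0,0,0.7],[0,0,0]],[-0.3,[0,0,0.7],[0,0,0]],[-0.3,[0,0,0.7],[0,0,0]],[-0.3,[0,0,0.7],[0,0,0]]]}' 50
python3 - <<'E'
from h import *
go(B+37*N,frame(N,-28.7)); s=ctrl.get_state(); f=s['ft_force']; print(s['grip_force'],s['ft_torque'],f@e1,f@e2,f@N)
E
```

```text
time: 21.38
ee_pos: [529.0, 234.4, 132.4]
tcp_rot: [-0.131, 0.83, 0.493, 0.225]
ft_force: [1.6, 1.0, -0.7]
grip_width: 44.4
grip_force: 50.0
shift [ 1.2 -0.1  0.2] rotvec [ 0.2  -0.15  0.16] t 21.38 w 44.4 F [ 1.6  1.  -0.7] p [529.  234.4 132.4] j [ 0.11 -0.17  2.16  0.54  0.91  0.33]
49.998914301395416 [-0.22924647  0.02389271 -0.12236951] -0.9099357389570771 -1.0626081776599885 -1.3808535300905742
```

```bash
python3 -m jog '{"plan":[[-0.3,[0,0,-2],[0,0,0]],[-0.3,[0,0,-5],[0,0,0]],[-0.3,[0,0,-9],[0,0,0]],[-0.3,[0,0,-14],[0,0,0]],[-0.3,[0,0,-20],[0,0,0]]]}'
python3 - <<'E'
from h import *
go(B+155*N,frame(N,-28.7)); s=ctrl.get_state(); f=s['ft_force']; print(s['grip_force'],s['ft_torque'],f@e1,f@e2,f@N)
E
```

```text
time: 21.8
ee_pos: [523.9, 225.5, 150.2]
tcp_rot: [-0.131, 0.83, 0.493, 0.225]
ft_force: [3.0, 1.0, -1.8]
grip_width: 44.4
grip_force: 50.0
shift [  1.4   0.4 -97.2] rotvec [ 0.18 -0.16  0.16] t 21.8 w 44.4 F [ 3.   1.  -1.8] p [523.9 225.5 150.2] j [ 0.1  -0.21  2.16  0.53  0.95  0.33]
49.9981614947319 [-0.09508907 -0.20787128 -0.15550797] -2.124145018584028 -1.163312636449095 -2.7026517125169702
```

```bash
python3 -m jog '{"plan":[[-0.3,[0,0,-12],[0,0,0]],[-0.3,[0,0,-28],[0,0,0]],[-0.3,[0,0,-50],[0,0,0]],[-0.3,[0,0,-75],[0,0,0]],[-0.3,[0,0,-100],[0,0,0]]]}'
python3 - <<'E'
from h import *
go(B+175*N,frame(N,-28.7)); go([487,-121,150],frame([0,0,1],-5.75)); s=ctrl.get_state(); f=s['ft_force']; print(s['grip_force'],s['ft_torque'],f@e1,f@e2,f@N)
E
```

```text
time: 22.22
ee_pos: [497.9, 181.0, 236.3]
tcp_rot: [-0.131, 0.83, 0.494, 0.223]
ft_force: [-0.3, 0.8, -1.6]
grip_width: 44.7
grip_force: 50.0
shift [  2.7   1.6 -16.9] rotvec [ 0.04 -0.01  0.16] t 22.22 w 44.7 F [-0.3  0.8 -1.6] p [497.9 181.  236.3] j [-0.   -0.38  2.13  0.5   1.16  0.35]
shift [-277.5  134.7  -60.3] rotvec [  6.09 -29.59 -22.27] t 22.22 w 44.7 F [-0.3  0.8 -1.6] p [497.9 181.  236.3] j [-0.   -0.38  2.13  0.5   1.16  0.35]
49.99920308589935 [-0.39915649  0.20361111 -0.06529199] 0.6861296238983394 0.35192390582191746 -1.6767305406031734
```

```bash
python3 -m jog '{"plan":[[-0.3,[-5,2,-14],[0,0,0]],[-0.3,[-30,14,-25],[1,-4,-3]],[-0.3,[-62,29,-33],[1.7,-7.5,-5.5]],[-0.3,[-95,45,-40],[2.5,-11,-8]],[-0.3,[-128,61,-46],[3.2,-14.5,-10.7]]]}'
python3 - <<'E'
from h import *
go([487,-121,130],frame([0,0,1],-5.75))
E
```

```text
time: 22.63
ee_pos: [488.3, 32.9, 212.6]
tcp_rot: [-0.068, 0.798, 0.588, 0.114]
ft_force: [0.6, 0.1, -1.8]
grip_width: 44.6
grip_force: 50.0
shift [-164.    42.8   42.1] rotvec [  2.97 -15.02 -11.41] t 22.63 w 44.6 F [ 0.6  0.1 -1.8] p [488.3  32.9 212.6] j [-0.2  -0.31  2.07  0.27  1.33  0.04]
```

```bash
python3 -m jog '{"plan":[[-0.3,[-33,9,8],[0.6,-3,-2.3]],[-0.3,[-66,17,16],[1.2,-6,-4.6]],[-0.3,[-99,26,25],[1.8,-9,-6.9]],[-0.3,[-130,34,33],[2.4,-12,-9.1]],[-0.3,[-158,41,41],[2.9,-14.8,-11.2]]]}'
python3 - <<'E'
from h import *
go([487,-121,70],frame([0,0,1],-5.75))
E
```

```text
time: 23.05
ee_pos: [486.4, -114.7, 130.8]
tcp_rot: [-0.002, 0.744, 0.669, 0.002]
ft_force: [1.0, 0.9, -2.5]
grip_width: 44.8
grip_force: 50.0
shift [-6.5  1.3 60.8] rotvec [-0.04 -0.28 -0.31] t 23.05 w 44.8 F [ 1.   0.9 -2.5] p [ 486.4 -114.7  130.8] j [-0.34 -0.14  2.06  0.    1.23 -0.24]
```

```bash
python3 -m jog '{"plan":[[-0.3,[-2,0.5,10],[0,-0.2,-0.3]],[-0.3,[-4,1,25],[0,-0.2,-0.3]],[-0.3,[-6,1,40],[0,-0.2,-0.3]],[-0.3,[-6,1,53],[0,-0.2,-0.3]],[-0.3,[-6,1,60],[0,-0.2,-0.3]]]}'
python3 - <<'E'
from h import *
s=snapshot('side'); go([487,-121,29],frame([0,0,1],-5.75)); save(s,'pics/e_side.png')
P=cloud(s); x,y,z=P[...,0],P[...,1],P[...,2]; d=np.hypot(x-487,y+121); m=(d<66)&(z>25)&(z<80)&(d>28); r=P[m]
rng=np.random.default_rng(0);best=0
for _ in range(1000):
    a=r[rng.choice(len(r),3,False)];nn=np.cross(a[1]-a[0],a[2]-a[0]);L=np.linalg.norm(nn)
    if L<300: continue
    nn/=L
    if abs(nn[2])<.85: continue
    k=(abs((r-a[0])@nn)<1.5).sum()
    if k>best: best,bn,ba=k,nn*np.sign(nn[2]),a[0]
print(len(r),best,bn,ba)
E
```

```text
time: 23.47
ee_pos: [486.2, -117.6, 69.6]
tcp_rot: [-0.003, 0.742, 0.67, 0.001]
ft_force: [-0.6, 0.3, -1.4]
grip_width: 44.7
grip_force: 50.0
shift [-3.7  1.7 39.8] rotvec [-0.18 -0.33 -0.1 ] t 23.52 w 44.7 F [-1.5  0.1 -2.2] p [ 485.8 -117.4   68.8] j [-0.35 -0.07  2.1   0.01  1.11 -0.25]
639 421 [2.93493148e-04 5.85158778e-06 9.99999957e-01] [ 455.25837388 -159.19267547   47.45260535]
```

```bash
python3 -m jog '{"plan":[[-0.3,[-1,0.5,8],[0,0,0]],[-0.3,[-3,1.5,18],[0,0,0]],[-0.3,[-3.5,1.5,28],[0,0,0]],[-0.3,[-3.5,1.5,34],[0,0,0]],[-0.3,[-3.5,1.5,36.5],[0,0,0]]]}'
python3 -m jog '{"plan":[[-0.3,[0,0,0.7],[0,0,0]],[-0.3,[0,0,1.4],[0,0,0]],[-0.3,[0,0,2],[0,0,0]],[-0.3,[0,0,2],[0,0,0]],[-0.3,[0,0,2],[0,0,0]]]}'
python3 -m jog '{"plan":[[-0.3,[0,0,0.5],[0,0,0]],[-0.3,[0,0,1],[0,0,0]],[-0.3,[0,0,1.2],[0,0,0]],[-0.3,[0,0,1.2],[0,0,0]],[-0.3,[0,0,1.2],[0,0,0]]]}'
```

```text
time: 23.93
ee_pos: [488.2, -121.6, 33.3]
tcp_rot: [-0.002, 0.742, 0.67, 0.002]
ft_force: [0.1, 0.2, -1.5]
grip_width: 44.4
grip_force: 50.0
time: 24.35
ee_pos: [489.4, -121.9, 33.2]
tcp_rot: [-0.0, 0.742, 0.67, 0.002]
ft_force: [-0.3, 0.1, -1.4]
grip_width: 44.7
grip_force: 50.0
time: 24.77
ee_pos: [489.1, -121.9, 31.6]
tcp_rot: [-0.001, 0.742, 0.67, 0.002]
ft_force: [-0.2, 1.0, -2.3]
grip_width: 44.5
grip_force: 50.0
```

```bash
python3 -m jog '{"plan":[[-0.3,[0,0,0.7],[0,0,0]],[-0.3,[0,0,1.4],[0,0,0]],[-0.3,[0,0,2],[0,0,0]],[-0.3,[0,0,2],[0,0,0]],[-0.3,[0,0,2],[0,0,0]]]}'
python3 -m jog '{"plan":[[-0.3,[0,0,0.5],[0,0,0]],[-0.3,[0,0,1],[0,0,0]],[-0.3,[0,0,1],[0,0,0]],[-0.3,[0,0,1],[0,0,0]],[-0.3,[0,0,1],[0,0,0]]]}'
```

```text
time: 25.18
ee_pos: [489.0, -121.8, 29.5]
tcp_rot: [-0.001, 0.742, 0.67, 0.002]
ft_force: [-0.1, 0.2, -2.0]
grip_width: 45.1
grip_force: 50.0
time: 25.6
ee_pos: [489.2, -121.8, 29.3]
tcp_rot: [-0.001, 0.742, 0.67, 0.002]
ft_force: [-4.1, 1.6, 5.8]
grip_width: 44.7
grip_force: 50.0
```

Contact. Releasing, retreating and verifying.

```bash
python3 -m jog '{"plan":[[0.5,[0,0,0],[0,0,0]],[0.5,[0,0,0],[0,0,0]],[0.5,[0,0,0],[0,0,0]],[0.5,[0,0,0],[0,0,0]],[0.5,[0,0,0],[0,0,0]]]}'
python3 -m jog '{"plan":[[0.6,[0,0,-8],[0,0,0]],[0.8,[0,0,-25],[0,0,0]],[1,[0,0,-55],[0,0,0]],[1,[0,0,-95],[0,0,0]],[1,[0,0,-130],[0,0,0]]]}'
python3 -m jog '{"plan":[[1,[0,0,-20],[0,0,0]],[1,[0,0,-40],[0,0,0]],[1,[0,0,-60],[0,0,0]],[1,[0,0,-60],[0,0,0]],[1,[0,0,-60],[0,0,0]]]}'
python3 - <<'E'
from h import *
s=snapshot('side'); save(s,'pics/f_side.png'); P=cloud(s); x,y,z=P[...,0],P[...,1],P[...,2]
for nm,c,r in(('disc',(472,-287),66),('ej',(489,-122),60)):
    d=np.hypot(x-c[0],y-c[1]); m=(d<r-3)&(d>28)&(z<20); q=P[m]; A=np.c_[q[:,:2]-c,np.ones(len(q))]; print(nm,len(q),np.percentile(z[m],[10,50,90]),np.linalg.lstsq(A,q[:,2],rcond=None)[0]); m=(d<22)&(z<60); print(' hub top',np.percentile(z[m],95))
cv2.imwrite('pics/f.png',cv2.resize(s['image'][140:400,150:400,::-1],(577,600)))
E
```

```text
time: 26.02
ee_pos: [489.2, -121.8, 28.4]
tcp_rot: [-0.001, 0.742, 0.67, 0.002]
ft_force: [-0.8, 0.2, 0.2]
grip_width: 69.4
grip_force: 0.0
time: 26.43
ee_pos: [488.5, -122.2, 160.5]
tcp_rot: [-0.001, 0.742, 0.67, 0.002]
ft_force: [0.1, -0.8, 0.9]
grip_width: 93.5
grip_force: 0.0
time: 26.85
ee_pos: [489.4, -122.9, 220.1]
tcp_rot: [0.001, 0.742, 0.67, 0.003]
ft_force: [0.4, 0.2, 0.2]
grip_width: 94.8
grip_force: 0.0
disc 601 [5.0675579  7.81719677 9.97941323] [-5.62615510e-03 -1.96592544e-02  7.84909844e+00]
 hub top 34.369053192840326
ej 614 [ 4.60336211  7.39910092 10.08246457] [-1.86118957e-03 -2.23686726e-02  7.62591950e+00]
 hub top 38.16959249592796
```

View pics/f.png

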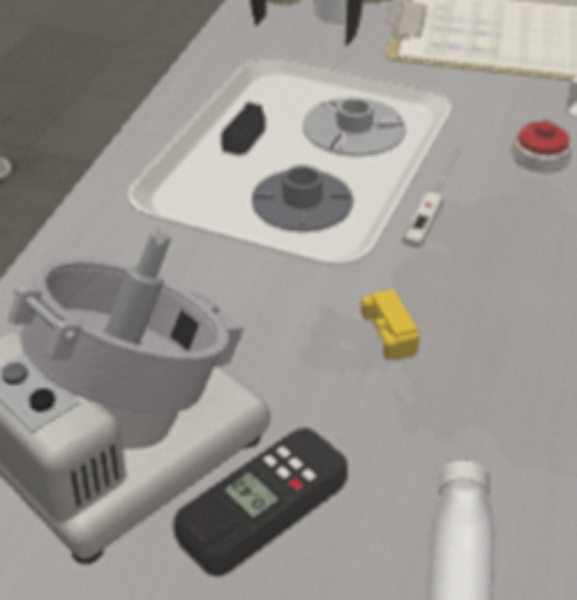

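All three parts lie flat and apart in the tray: nut at (245,128), disc at (355,125), ejector at (303,200). The spindle is bare, and the meter and thermometer look undisturbed.

```bash
python3 -c "
from workcell import ctrl
print(ctrl.finish_job())"
```

```text
the job is handed in; nothing more can be done
None
```

The job is handed in: the nut, slicing disc and ejector plate were taken off in that order and lie flat, right way up and apart in the tray, after about 27 s; the meter and thermometer look undisturbed in the last picture, and no verdict came back.

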